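Nest the curd drainer

ROBOT

A 6-joint arm with a two-finger parallel gripper is mounted at the origin on the work surface. World frame = base frame: x ahead of the robot, y to its left, z up, the work surface at z = 0. Lengths are in m, angles in degrees, forces in N, time in s.
With the tool pointing down it reaches from about 0.4 to 0.825 m from the base axis. Payload 7 kg.
Tool frame: the origin (TCP) lies on the centre line of the jaws, within the pads' length; the fingertips stand 8 mm ahead of it and the grasp point (between the pads) lies 11 mm behind it; z points along the fingers, y is the direction in which the jaws open and shut (so a half turn about z gives the same grasp; the last joint's range is limited). The gripper opens to 85 mm and grips with 20 to 120 N. Pads are 22 mm wide; open, the fingers measure 114 mm over their backs; the gripper's body (76 mm by 85 mm) begins 54 mm behind the grasp point. The pads swing forward as they close: fully open they stand 13 mm farther back than shut.
Start: joints at [-51.389, 20.546, 0.682, 0, -70.136, -16.507], TCP at [0.254, -0.625, 0.239] pointing down, gripper open.
Joint ranges: [-176.03, 176.03], [-82.01, 121.73], [-58.28, 71.71], [-173.87, 95.51], [-174.79, -0.11], [-173.66, 173.66]. Speed limits (degrees/s): [136.94, 136.94, 172.46, 180, 180, 180].

INTERFACE

Orientations are given as a 3x3 rotation matrix whose columns are the frame's x, y, z axes.
In Python, from workcell import manip gives the robot as it stands.
- The arm moves only by the tool drive_tool, never from a script. Its argument "deltas" is a list of rows, each a list of 4 numbers: the shift along the tool's x, y, z in cm, then the turn about the tool's z in degrees. A call has 1 to 8 rows; each row is the pose to reach, as a shift and turn from the pose measured when the call began, along the tool's axes at that moment; what a row does not reach only later rows make up. A row lasts 1/8 s, in which the tool goes at most 62.5 mm and 10.7 degrees, less where a joint would pass 70% of its speed; a pose out of reach is approached as far as the arm can. A call with a gripper value outside its range is refused whole. "gripper" is the closure in counts, from 0 (fully open) to 255 (shut), set as the call begins (left out, the last holds). The fingers move at their own pace and stop on an object; "grip_force" is the grip in N (left out, the last holds). Time passes only in rows, so rows that repeat a pose let the fingers close. It gives the time, the measured TCP pose, the force and the opening at its end, in the units of the state.
- manip.sense(): the state, without advancing time (a new reading comes with each control period).
- manip.camera(name): name is "scene" or "side" or "wrist"; returns (picture, depth): 400x640x3 uint8, red, green, blue; 400x640 float32, m along the optical axis (not along the pixel's ray), 0 where there is no reading.
- manip.camera_params(name): a dict with "fx", "fy", "cx", "cy" (pixels), "R" (3x3) and "t" (3): a world point X has camera coordinates R X + t. Camera axes: x right, y down, z forward; pixel columns grow to the right and rows downward; lengths in m; the calibration is good to about 2 mm. A picture is of the moment at which its call begins: read the wrist's pose just before it. camera_params takes no time and is no camera call; for the wrist camera it gives the pose at the moment of the call.
- manip.sign_off(): hands the job in, once; it reports no verdict.
The state is a dict: "time": time; "joint_pos": joint angles; "joint_velocities": joint speeds; "effort": joint torques, N m; "ee_pos": TCP position; "tcp_rot": TCP orientation; "ft_force": force on the tool from outside, world axes, zero at the start; "wrist_torque": the same for the moment, N m; "finger_gap": finger opening in m.
Only numpy, scipy, OpenCV 4.12 (cv2) and the standard library are available. Lean on these libraries where they do the work, as an engineer would, in place of code of your own. Each camera call takes 0.05 s, during which the arm holds its last target. There are 200 camera calls.

TASK

Put the curd drainer together: lower the tapered steel sieve into the deep, narrow blue bowl where that stands, let go, and then lower the tapered wooden presser by its knob into the sieve. Let each piece come to rest fully down and straight under its own weight, without dropping it or pushing it down, so that nothing wedges tight. Leave the bowl in its place and do not disturb the other things on the shelf.

Things in the scene. Friction and masses are not known exactly. Their poses are not given: they have to be found in the camera images.
- pot_rim (a point): Centre of the mouth of the deep, narrow blue ceramic bowl (loose, tapered, 70 mm high, 64 mm across outside at the rim). The mouth is 50 mm across inside; the inside narrows evenly by 2 mm of radius every 10 mm down to a floor 62 mm below. 70 mm above the bench; z up.
- sieve_collar (a point): The tapered steel sieve's grip place: on its axis, half-way up its plain straight collar, which is 60 mm across outside and 35 mm high (17 mm up to the rim, 18 mm down to the slotted cone). z up along its axis. Seated in the deep bowl by its own weight, this point is about 38 mm above the bowl's rim.
- presser_knob (a point): The wooden presser's grip place: on its axis in the middle of its knob, 31 mm across, straight for 22 mm. The top is 17 mm above this point, the base 121 mm below. z up along its axis. Seated in the sieve by its own weight, this point is about 50 mm above point sieve_collar.
- pot: The deep blue bowl itself, 450 g; origin at the centre of its underside.
- sieve: The sieve itself: steel, open at the top, 105 mm high, about 160 g, upright at the start. Mouth 55 mm across inside, wall 2.5 mm. The slotted cone narrows from 58 mm across outside, 70 mm up, to 30 mm at the base (2 mm of radius every 10 mm). Seated, the base hangs clear of the bowl's floor. Origin at the centre of its underside.
- presser: The turned wooden presser itself: 138 mm high, about 140 g, upright at the start. Tapered foot, 32 mm across at the base widening by 2 mm of radius every 10 mm to 46 mm across at 35 to 42 mm up, then a stem 18 mm across up to the knob. Origin at the centre of its underside.
- tumbler: Bystander: a plain unslotted steel drinking tumbler, 95 mm high, 62 mm across; origin under its centre.
- mug: Bystander: a white ceramic mug with a handle on its own +y side, 85 mm high, 76 mm across; origin under its centre.
- wide_bowl: Bystander: a wide, shallow blue ceramic bowl, 130 mm across, 60 mm high; origin under its centre.
- jar: Bystander: a lever-top glass jar with a rubber-edged lid, about 150 mm high, 92 mm across; origin under its centre.
- spoon: Bystander: a wooden spoon 200 mm long lying flat along its own x axis.
- salt: Bystander: a small glass salt jar, 75 mm high, 56 mm across; origin under its centre.
There are look-alikes about, which are no part of the job. Several things have the shape of the presser; the one meant has the colours described above.

How it is judged (in metres and radians):
On the way, in this order (a step that is already met when the one before it is completed fails the run):
1. the sieve is down in the deep bowl, straight, and let go (horizontal distance between sieve_collar and pot_rim below 0.008 m and z of sieve_collar in the frame of pot_rim below 0.048 m and angle between the z axis of sieve_collar and the z axis of pot_rim, either way round below 0.1 rad and contact force between sieve and the fingers below 0.1 N), for 0.2 s.
2. the presser is down in the sieve, straight, and let go (horizontal distance between sieve_collar and pot_rim below 0.008 m and z of sieve_collar in the frame of pot_rim below 0.048 m and angle between the z axis of sieve_collar and the z axis of pot_rim, either way round below 0.1 rad and horizontal distance between presser_knob and sieve_collar below 0.012 m and z of presser_knob in the frame of sieve_collar below 0.06 m and angle between the z axis of presser_knob and the z axis of sieve_collar, either way round below 0.1 rad and contact force between presser and the fingers below 0.1 N), for 0.2 s.
At the end, for the whole second after the job is handed in: Sieve in the deep bowl: collar centre at most 48 mm above the rim, 8 mm off-centre, 0.10 rad askew. Presser in the sieve: knob centre at most 60 mm above the collar centre, 12 mm off, 0.10 rad askew. Bowl upright (0.08 rad), within 30 mm of its start. All three at rest (horizontal distance between sieve_collar and pot_rim below 0.008 m and z of sieve_collar in the frame of pot_rim below 0.048 m and angle between the z axis of sieve_collar and the z axis of pot_rim, either way round below 0.1 rad and horizontal distance between presser_knob and sieve_collar below 0.012 m and z of presser_knob in the frame of sieve_collar below 0.06 m and angle between the z axis of presser_knob and the z axis of sieve_collar, either way round below 0.1 rad and angle between pot's own z axis and vertical below 0.08 rad and distance of pot from where it was at the start of the episode below 0.03 m and linear speed of each of pot, sieve, presser below 0.02 m/s); the robot touches nothing.
It fails at once if a piece is pushed down hard: the bowl bears on the bench with over 30 N (the whole nest weighs about 7.5 N) (contact force between pot and table above 30 N).
It fails at once if the sieve or the presser is dropped (falls free of the fingers faster than 0.45 m/s, about 10 mm of fall) ((contact force between sieve and the fingers below 0.1 N and linear speed of sieve above 0.45 m/s) or (contact force between presser and the fingers below 0.1 N and linear speed of presser above 0.45 m/s)).
It fails at once if the deep bowl is shifted more than 30 mm (distance of pot from where it was at the start of the episode above 0.03 m).
It fails at once if a bystander is shifted more than 30 mm (distance of any of tumbler, mug, wide_bowl, jar, spoon, salt from where it was at the start of the episode above 0.03 m).
It also fails if it takes over 64 s, if anything falls off the work surface, if the arm or the gripper's body presses on something with over 40 N, if the wrist force passes 120 N, or if a joint passes its speed limit or range.

## Working session

There is one attempt and no reset: what is moved stays moved. The work goes in short steps, Python scripts to look and compute and a tool call to move; the robot and the scene stay as the last step left them, time stands still between calls to the robot, and variables do not carry over. Pictures are saved under pics/ and viewed, about 8 in all and at most 12, crops included, and the job is handed in when it is done.

Besides the shell and the picture viewer there is one more tool, called after "Call:" in YAML: its name, and indented under it one key for each argument. drive_tool: Moves the arm, as the interface text tells. Its arguments: {"type":"object","properties":{"deltas":{"type":"array"},"gripper":{"type":"number"},"grip_force":{"type":"number"}},"required":["deltas"]}

```bash
mkdir -p pics
cat > h.py <<'E'
from workcell import manip
import numpy as np, cv2
def grab(n):
    p=manip.camera_params(n); im,d=manip.camera(n); np.savez(f'{n}.npz',im=im,d=d,**{k:np.array(v) for k,v in p.items()}); return im,d,p
def load(n): z=np.load(f'{n}.npz'); return z['im'],z['d'],{k:z[k] for k in('fx','fy','cx','cy','R','t')}
def cloud(d,p):
    v,u=np.mgrid[:d.shape[0],:d.shape[1]]
    c=np.stack([(u-p['cx'])/p['fx']*d,(v-p['cy'])/p['fy']*d,d],-1)
    return (c-np.array(p['t']))@np.array(p['R'])   # R^T(c-t)
def save(n,im): cv2.imwrite(f'pics/{n}.png',cv2.cvtColor(im,cv2.COLOR_RGB2BGR))
E
python3 - <<'E'
from h import *
ims=[]
for n in('scene','side'):
    im,d,p=grab(n); ims.append(im); print(n,(d>0).mean(),-np.array(p['R']).T@np.array(p['t']),p['fx'])
save('a_scene',ims[0]);save('a_side',ims[1])
s=manip.sense();print(s['time'],s['tcp_rot'],s['finger_gap'])
E
```

```text
scene 0.99612890625 [1.31238999 0.46266131 1.10631201] 496.7164465656177
side 0.9958359375 [-0.06042618  0.82735821  0.69776395] 477.09388134768415
0.1 [[-9.26511435e-01 -3.76265977e-01 -6.89774864e-04]
 [-3.76266574e-01  9.26510588e-01  1.26295893e-03]
 [ 1.63875240e-04  1.42968511e-03 -9.99998965e-01]] 0.08561202438544104
```

View pics/a_scene.png

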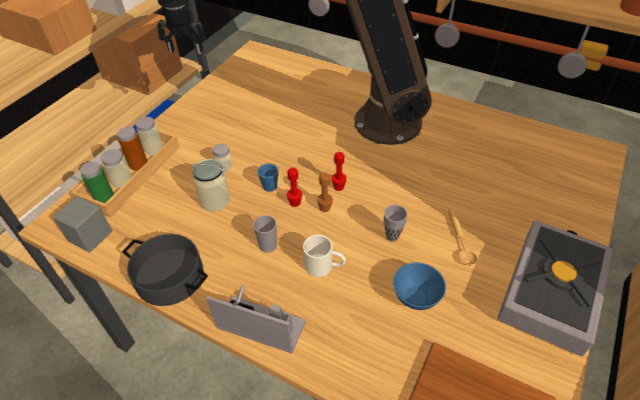

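View pics/a_side.png

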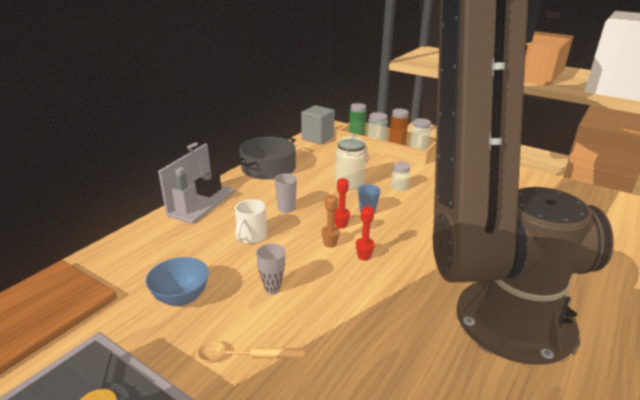

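Scene picture candidates:
- **Sieve:** the slotted cup at (395,222). The look-alike is the plain tumbler at (265,234).
- **Deep bowl:** the small blue bowl at (269,178). The look-alike is the wide blue bowl at (419,287).
- **Presser:** the wooden one at (325,192). The red look-alikes are at (294,187) and (339,172).

By the description I choose (395,222), (269,178) and (325,192).

```bash
cat > m.py <<'E'
from h import *
# merged point cloud, connected clusters in the top view
P=[];C=[]
for n in('scene','side'):
    im,d,p=load(n); X=cloud(d,p); m=(d>0)&(X[...,2]>0.015)&(X[...,2]<0.2)&(X[...,0]>0.15)&(X[...,0]<1)&(abs(X[...,1])<.6)
    P.append(X[m]);C.append(im[m])
    Z=X[(d>0)&(abs(X[...,2])<.012)&(X[...,0]>.3)&(X[...,0]<.8)&(abs(X[...,1])<.5)]; print(n,'table z',np.median(Z[:,2]))
S=[np.full(len(a),i) for i,a in enumerate(P)]
P=np.vstack(P);C=np.vstack(C);S=np.hstack(S)
g=np.zeros((425,600),np.uint8); ij=np.c_[(P[:,0]-.15)/.002,(P[:,1]+.6)/.002].astype(int); g[ij[:,0],ij[:,1]]=255
k,l=cv2.connectedComponents(cv2.morphologyEx(g,cv2.MORPH_CLOSE,np.ones((3,3))))
L=l[ij[:,0],ij[:,1]]
for i in range(1,k):
    q=P[L==i]
    if len(q)<150: continue
    zt=np.percentile(q[:,2],98); out=[]
    for s in(0,1):
        t=P[(L==i)&(S==s)]
        t=t[t[:,2]>np.percentile(t[:,2],98)-.006] if len(t)>20 else t
        if len(t)>4:
            (c,r)=cv2.minEnclosingCircle(t[:,:2].astype(np.float32)); out.append(np.round([*c,r],3))
    print(i,len(q),'ztop %.3f'%zt,'ctr',np.round(q[:,:2].mean(0),3),'ext',np.round(np.ptp(q[:,:2],axis=0),3),C[L==i].mean(0).astype(int),out)
E
python3 m.py
```

```text
scene table z 0.0007450268964739346
side table z -0.001133180693720019
2 400 ztop 0.200 ctr [0.164 0.089] ext [0.033 0.066] [54 44 34] [array([0.165, 0.082, 0.036]), array([0.163, 0.092, 0.021])]
7 6681 ztop 0.102 ctr [0.48  0.568] ext [0.305 0.064] [105  96  90] [array([0.444, 0.568, 0.072]), array([0.443, 0.57 , 0.073])]
9 490 ztop 0.023 ctr [0.341 0.354] ext [0.092 0.067] [217 169 101] [array([0.346, 0.351, 0.052]), array([0.339, 0.356, 0.049])]
10 966 ztop 0.139 ctr [ 0.361 -0.003] ext [0.05  0.048] [193  50  33] [array([ 0.363, -0.007,  0.015]), array([ 0.36 , -0.008,  0.015])]
13 751 ztop 0.078 ctr [ 0.445 -0.37 ] ext [0.058 0.061] [188 170 145] [array([ 0.447, -0.382,  0.027]), array([ 0.442, -0.379,  0.027])]
16 889 ztop 0.073 ctr [ 0.456 -0.195] ext [0.067 0.067] [ 85 100 115] [array([ 0.456, -0.197,  0.035]), array([ 0.454, -0.199,  0.033])]
19 940 ztop 0.139 ctr [ 0.457 -0.001] ext [0.049 0.046] [166 101  53] [array([ 0.461, -0.005,  0.015]), array([ 0.455, -0.003,  0.015])]
22 1912 ztop 0.053 ctr [ 0.609 -0.563] ext [0.348 0.056] [211 158  93] [array([ 0.614, -0.585,  0.1
[... 1085 characters left out ...]
ray([ 0.653, -0.597,  0.021])]
46 753 ztop 0.135 ctr [ 0.734 -0.593] ext [0.061 0.019] [ 76 115  68] [array([ 0.737, -0.598,  0.018]), array([ 0.732, -0.596,  0.017])]
47 9267 ztop 0.026 ctr [0.796 0.507] ext [0.203 0.18 ] [167 100  50] [array([0.799, 0.511, 0.115]), array([0.815, 0.512, 0.129])]
48 4000 ztop 0.072 ctr [ 0.859 -0.258] ext [0.186 0.252] [71 66 60] [array([ 0.865, -0.257,  0.122]), array([ 0.856, -0.256,  0.121])]
49 2881 ztop 0.113 ctr [ 0.861 -0.529] ext [0.098 0.101] [123 118 106] [array([ 0.86 , -0.545,  0.062]), array([ 0.857, -0.545,  0.059])]
66 5310 ztop 0.155 ctr [0.893 0.051] ext [0.09  0.203] [121 110 105] [array([0.892, 0.018, 0.018]), array([0.904, 0.042, 0.1  ])]
```

Call:
drive_tool:
  deltas:
    - [-3,2.5,-1,0]
    - [-8,6,-2,0]
    - [-13,10,-3,0]
    - [-18,14,-4,0]
    - [-23,18,-4,0]
    - [-28,22,-4,0]
    - [-33,26,-4,0]
    - [-38,30,-4,0]
  gripper: 0
  grip_force: 30

```text
time: 1.1
ee_pos: [0.4883, -0.2115, 0.2788]
tcp_rot: [[-0.927, -0.376, -0.001], [-0.376, 0.927, 0.001], [0.0, 0.002, -1.0]]
ft_force: [0.6, -0.1, 0.3]
finger_gap: 0.0854
```

```bash
cat > to.py <<'E'
import sys
from h import *
s=manip.sense(); R=np.array(s['tcp_rot']); p=np.array(s['ee_pos'])
print('t',s['time'],'p',np.round(p,4),'gap',round(s['finger_gap'],4),'F',np.round(s['ft_force'],2),'j',np.round(s['joint_pos'],0),'zax',np.round(R[:,2],4),'y',np.round(R[:,1],3))
if len(sys.argv)>1: print('delta cm',np.round(100*R.T@(np.array([float(a) for a in sys.argv[1:4]])-p),2))
E
python3 to.py 0.4675 0.2125 0.24
python3 - <<'E'
from h import *
im,_,_=load('scene'); a=cv2.resize(im[130:310,240:480],None,fx=3,fy=3,interpolation=cv2.INTER_CUBIC); save('crop1',a)
E
```

```text
t 1.1 p [ 0.4883 -0.2115  0.2788] gap 0.0854 F [ 0.61 -0.11  0.28] j [ -2.   6. -14.  -0. -71. -66.] zax [-6.0e-04  1.4e-03 -1.0e+00] y [-0.376  0.927  0.002]
delta cm [-14.02  40.06   3.94]
```

View pics/crop1.png

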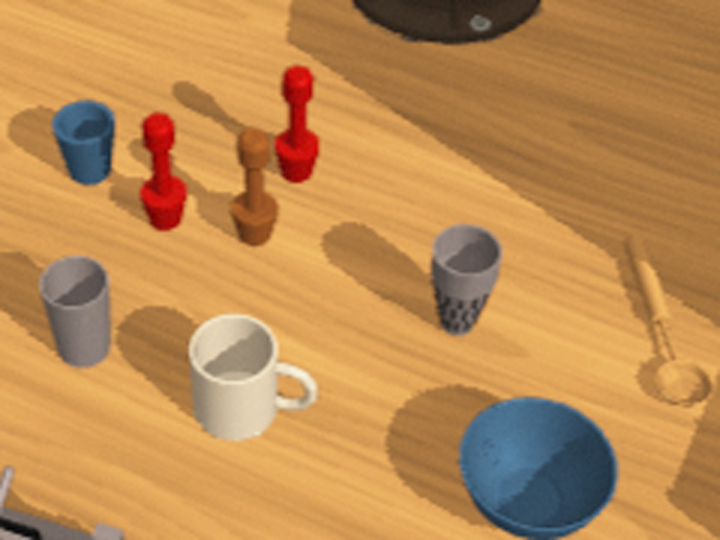

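The crop confirms the choice: slotted cup at crop (465,280), deep bowl at (85,142), wooden presser at (254,190) between the two red ones.

Call:
drive_tool:
  deltas:
    - [-1,4,0.5,0]
    - [-3,10,1,0]
    - [-5,16,1.5,0]
    - [-7,22,2,0]
    - [-9.5,28,2.5,0]
    - [-12,34,3,0]
    - [-14,40,3,0]
    - [-14,40.1,3,0]

```text
time: 2.1
ee_pos: [0.4666, 0.216, 0.2488]
tcp_rot: [[-0.925, -0.38, -0.001], [-0.38, 0.925, 0.001], [0.001, 0.001, -1.0]]
ft_force: [-0.7, -0.5, 0.3]
finger_gap: 0.0851
```

```bash
python3 - <<'E'
from h import *
im,d,p=grab('wrist'); save('w1',im)
X=cloud(d,p); print((d>0).mean(), d[d>0].min())
m=(d>0)&(X[...,2]>.09)&(X[...,2]<.112)&(np.hypot(X[...,0]-.4675,X[...,1]-.2125)<.045)
print(m.sum()); t=X[m]
if m.sum()>10:print(cv2.minEnclosingCircle(t[:,:2].astype(np.float32)),t.min(0),t.max(0))
E
python3 to.py 0.4675 0.2125 0.077
```

```text
0.99612109375 0.057894167
1053
((0.4660693407058716, 0.21186290681362152), 0.031092291697859764) [0.43510091 0.18102783 0.09010316] [0.49663057 0.24264242 0.10758674]
t 2.15 p [0.4666 0.2153 0.2488] gap 0.0852 F [-0.17  1.37 -0.32] j [  47.    5.  -18.   -0.  -67. -114.] zax [-1.5e-03  8.0e-04 -1.0e+00] y [-0.379  0.925  0.001]
delta cm [ 1.000e-02 -3.100e-01  1.718e+01]
```

View pics/w1.png

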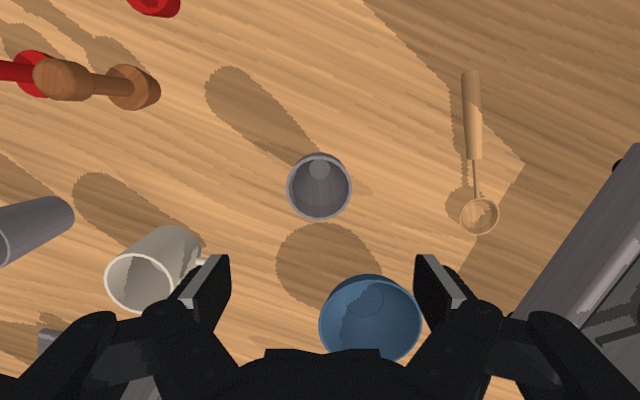

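The wrist view shows the slotted sieve at (319,186), upright, with both fingers clear of it.

Call:
drive_tool:
  deltas:
    - [0.1,-0.3,2,0]
    - [0.1,-0.3,5,0]
    - [0.1,-0.3,8,0]
    - [0.1,-0.3,10,0]
    - [0.1,-0.3,11,0]
    - [0.1,-0.3,11,0]

```text
time: 2.9
ee_pos: [0.4666, 0.2114, 0.1386]
tcp_rot: [[-0.926, -0.378, -0.002], [-0.378, 0.926, 0.0], [0.002, 0.001, -1.0]]
ft_force: [0.3, 0.2, 0.3]
finger_gap: 0.0856
```

```bash
python3 to.py 0.4668 0.212 0.080
```

```text
t 2.9 p [0.4666 0.2114 0.1386] gap 0.0856 F [0.33 0.23 0.31] j [  46.   11.  -27.   -0.  -52. -114.] zax [-0.0022  0.     -1.    ] y [-0.378  0.926  0.001]
delta cm [-0.05  0.04  5.86]
```

Call:
drive_tool:
  deltas:
    - [0,0,1.5,0]
    - [0,0,3,0]
    - [0,0,4.5,0]
    - [0,0,5.5,0]
    - [0,0,5.9,0]
    - [0,0,5.9,0]

```text
time: 3.65
ee_pos: [0.4665, 0.2114, 0.0793]
tcp_rot: [[-0.926, -0.378, -0.002], [-0.378, 0.926, -0.0], [0.002, 0.001, -1.0]]
ft_force: [-0.2, -1.2, 0.1]
finger_gap: 0.0857
```

Call:
drive_tool:
  deltas:
    - [0,0,0,0]
    - [0,0,0,0]
    - [0,0,0,0]
    - [0,0,0,0]
    - [0,0,0,0]
    - [0,0,0,0]
    - [0,0,0,0]
    - [0,0,0,0]
  gripper: 120
  grip_force: 30

```text
time: 4.65
ee_pos: [0.4669, 0.2117, 0.08]
tcp_rot: [[-0.926, -0.379, -0.001], [-0.379, 0.926, 0.0], [0.001, 0.001, -1.0]]
ft_force: [-1.2, 0.5, 6.1]
finger_gap: 0.0597
```

Gripped at 60 mm. Lifting, then checking from the scene camera.

Call:
drive_tool:
  deltas:
    - [0,0,-1,0]
    - [0,0,-3,0]
    - [0,0,-6,0]
    - [0,0,-9.5,0]
    - [0,0,-13,0]
    - [0,0,-16,0]
    - [0,0,-17.5,0]
    - [0,0,-17.5,0]

```text
time: 5.65
ee_pos: [0.4672, 0.2118, 0.2555]
tcp_rot: [[-0.926, -0.379, -0.001], [-0.379, 0.926, 0.002], [-0.0, 0.002, -1.0]]
ft_force: [-0.6, 0.2, -2.7]
finger_gap: 0.0596
```

```bash
python3 - <<'E'
from h import *
for n in('scene','side'):
    im,d,p=grab(n); X=cloud(d,p)
    m=(d>0)&(X[...,2]>.15)&(X[...,2]<.225)&(np.hypot(X[...,0]-.467,X[...,1]-.212)<.05)
    v,u=np.nonzero(m);print(n,u.min(),u.max(),v.min(),v.max())
    t=X[m]
    for z in np.arange(.16,.225,.01):
        q=t[abs(t[:,2]-z)<.005]
        if len(q)>8:print(round(z,3),len(q),np.round(q.mean(0),4),np.round(np.ptp(q[:,:2],axis=0),3))
    c=im[max(0,v.min()-40):v.max()+30,max(0,u.min()-50):u.max()+50]; save('l_'+n,cv2.resize(c,None,fx=3,fy=3))
    print(t[:,2].min())
E
python3 to.py 0.455 -0.198 0.25
```

```text
scene 389 408 181 199
0.18 18 [0.4791 0.2167 0.1802] [0.013 0.026]
0.19 26 [0.481  0.2169 0.1901] [0.02  0.033]
0.2 36 [0.4826 0.2163 0.1997] [0.018 0.034]
0.21 33 [0.484  0.2194 0.2104] [0.018 0.036]
0.22 39 [0.4853 0.2171 0.2201] [0.024 0.048]
0.17393182864382717
side 256 280 204 227
0.18 58 [0.4584 0.2224 0.18  ] [0.03  0.023]
0.19 67 [0.457  0.2234 0.1902] [0.033 0.028]
0.2 72 [0.4557 0.224  0.1999] [0.032 0.027]
0.21 82 [0.4552 0.2256 0.2101] [0.038 0.035]
0.22 98 [0.4542 0.2272 0.22  ] [0.041 0.038]
0.17333500594309048
t 5.75 p [0.4665 0.2113 0.2537] gap 0.0593 F [ 0.52 -0.54 -3.24] j [  46.    5.  -18.   -0.  -67. -114.] zax [-3.1e-03 -5.0e-04 -1.0e+00] y [-0.378  0.926  0.001]
delta cm [ 16.56 -37.45   0.39]
```

View pics/l_side.png

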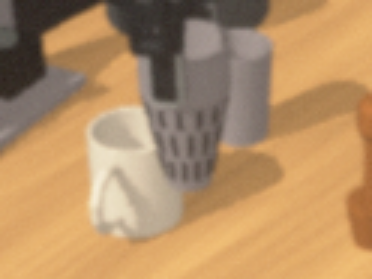

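The picture shows the sieve hanging straight in the jaws: collar about (185,75), base about (190,180), mug behind it and untouched. Carrying it to the bowl.

Call:
drive_tool:
  deltas:
    - [0.5,-2,0,0]
    - [2.5,-6,0,0]
    - [5,-11.5,0,0]
    - [7.5,-17,0,0]
    - [10,-22.5,0,0]
    - [12.5,-28,0,0]
    - [14.5,-33,0,0]
    - [15.5,-35.5,0,0]

```text
time: 6.75
ee_pos: [0.4559, -0.1789, 0.2527]
tcp_rot: [[-0.927, -0.376, -0.005], [-0.376, 0.927, -0.001], [0.005, 0.002, -1.0]]
ft_force: [-0.4, 0.2, -2.0]
finger_gap: 0.0594
```

Call:
drive_tool:
  deltas:
    - [0.4,-1,0,0]
    - [0.8,-1.8,0,0]
    - [0.9,-1.9,0,0]
    - [0.9,-1.9,0,0]

```text
time: 7.25
ee_pos: [0.4547, -0.1992, 0.2527]
tcp_rot: [[-0.926, -0.377, -0.005], [-0.377, 0.926, -0.0], [0.005, 0.002, -1.0]]
ft_force: [-0.4, 0.6, -1.3]
finger_gap: 0.0597
```

```bash
cat > fit.py <<'E'
from h import *
from scipy.optimize import least_squares
def ring(X,m,r):
    # circle of known radius r through outer surface points
    t=X[m][:,:2]; return least_squares(lambda c:np.hypot(*(t-c).T)-r,t.mean(0),loss='soft_l1',f_scale=.002).x,len(t)
def tops(n,cx,cy,zt,r,col=None):
    im,d,p=load(n); X=cloud(d,p); rr=np.hypot(X[...,0]-cx,X[...,1]-cy)
    m=(d>0)&(abs(X[...,2]-zt)<.003)&(rr<r+.008)
    t=X[m][:,:2].astype(np.float32)
    return np.round(cv2.minEnclosingCircle(t)[0],4),np.round(cv2.minEnclosingCircle(t)[1],4),len(t)
E
python3 - <<'E'
from fit import *
for n in('scene','side'):
    im,d,p=grab(n); X=cloud(d,p)
    b=(im[...,2].astype(int)-im[...,0]>15)&(d>0)&(np.hypot(X[...,0]-.455,X[...,1]+.198)<.045)
    print(n,'blue',b.sum(),'ztop',np.percentile(X[b][:,2],98))
    # outer wall: radius at height z
    C=-np.array(p['R']).T@np.array(p['t']); 
    c0=np.array([.455,-.198]); dirn=(C[:2]-c0)/np.linalg.norm(C[:2]-c0)
    t=X[b]; t=t[((t[:,:2]-c0)@dirn>.012)&(t[:,2]>.03)&(t[:,2]<.064)]
    # taper unknown: fit centre+radius line
    f=lambda q:np.hypot(t[:,0]-q[0],t[:,1]-q[1])-(.032+q[2]*(t[:,2]-.07))
    r=least_squares(f,[.455,-.198,.15],loss='soft_l1',f_scale=.001); print('pot',np.round(r.x,4),len(t),np.std(r.fun))
    g=(d>0)&~b&(X[...,2]<.245)&(X[...,2]>.17)&(np.hypot(X[...,0]-.455,X[...,1]+.198)<.05)
    t=X[g]; k=t[:,2]-.174; t=t[(k>.015)&(k<.06)]
    f=lambda q:np.hypot(t[:,0]-q[0],t[:,1]-q[1])-(.015+.2*(t[:,2]-.174))
    r=least_squares(f,[.455,-.198],loss='soft_l1',f_scale=.001); print('sieve',np.round(r.x,4),len(t),np.std(r.fun))
E
python3 to.py 0.455 -0.198 0.25
```

```text
scene blue 417 ztop 0.07320535389038547
pot [ 0.4557 -0.201   0.1292] 107 0.0017108846273113868
sieve [ 0.4539 -0.1987] 157 0.0014283445179844635
side blue 329 ztop 0.06970875886812138
pot [ 0.4567 -0.2005  0.1379] 113 0.0019321977380142147
sieve [ 0.4543 -0.1984] 268 0.0016746627352356817
t 7.35 p [ 0.4548 -0.1992  0.2528] gap 0.0598 F [ 0.44 -0.14 -2.2 ] j [ -1.   3. -20.   0. -67. -67.] zax [-5.1e-03 -4.0e-04 -1.0e+00] y [-0.377  0.926  0.002]
delta cm [-0.06  0.1   0.28]
```

Call:
drive_tool:
  deltas:
    - [-0.1,-0.26,1,0]
    - [-0.1,-0.26,3,0]
    - [-0.1,-0.26,5,0]
    - [-0.1,-0.26,7,0]
    - [-0.1,-0.26,8.5,0]
    - [-0.1,-0.26,9.7,0]
    - [-0.1,-0.26,10.8,0]
    - [-0.1,-0.26,11,0]

```text
time: 8.35
ee_pos: [0.4559, -0.2012, 0.1421]
tcp_rot: [[-0.926, -0.377, -0.006], [-0.377, 0.926, -0.0], [0.006, 0.002, -1.0]]
ft_force: [0.9, -0.0, -2.0]
finger_gap: 0.0597
```

Call:
drive_tool:
  deltas:
    - [0,0,0.3,0]
    - [0,0,0.6,0]
    - [0,0,0.9,0]
    - [0,0,1.1,0]
    - [0,0,1.2,0]
    - [0,0,1.2,0]

```text
time: 9.1
ee_pos: [0.4558, -0.2012, 0.1301]
tcp_rot: [[-0.926, -0.377, -0.006], [-0.377, 0.926, -0.0], [0.006, 0.002, -1.0]]
ft_force: [-1.7, -0.0, -1.3]
finger_gap: 0.0597
```

```bash
python3 to.py 0.4568 -0.2012 0.118
```

```text
t 9.1 p [ 0.4558 -0.2012  0.1301] gap 0.0597 F [-1.65 -0.02 -1.32] j [ -1.  10. -30.   0. -51. -67.] zax [-6.2e-03 -4.0e-04 -1.0e+00] y [-0.377  0.926  0.002]
delta cm [-0.1  -0.04  1.21]
```

Call:
drive_tool:
  deltas:
    - [-0.08,0,0.2,0]
    - [-0.08,0,0.4,0]
    - [-0.08,0,0.6,0]
    - [-0.08,0,0.8,0]
    - [-0.08,0,0.8,0]

```text
time: 9.72
ee_pos: [0.4563, -0.2009, 0.1219]
tcp_rot: [[-0.926, -0.377, -0.007], [-0.377, 0.926, -0.0], [0.006, 0.002, -1.0]]
ft_force: [0.6, -1.0, -1.3]
finger_gap: 0.0595
```

Call:
drive_tool:
  deltas:
    - [0,0,0.1,0]
    - [0,0,0.2,0]
    - [0,0,0.2,0]

```text
time: 10.1
ee_pos: [0.4563, -0.2009, 0.1198]
tcp_rot: [[-0.926, -0.377, -0.007], [-0.377, 0.926, -0.0], [0.006, 0.002, -1.0]]
ft_force: [0.5, -0.6, -1.7]
finger_gap: 0.0593
```

Run:
```python
from fit import *
for n in('scene','side'):
    im,d,p=grab(n); X=cloud(d,p)
    rr=np.hypot(X[...,0]-.456,X[...,1]+.2); m=(d>0)&(rr<.05)
    b=(im[...,2].astype(int)-im[...,0]>15)&m
    C=-np.array(p['R']).T@np.array(p['t']); c0=np.array([.456,-.2]); dirn=(C[:2]-c0)/np.linalg.norm(C[:2]-c0)
    t=X[b]; t=t[((t[:,:2]-c0)@dirn>.012)&(t[:,2]>.03)&(t[:,2]<.064)]
    r=least_squares(lambda q:np.hypot(t[:,0]-q[0],t[:,1]-q[1])-(.032+.133*(t[:,2]-.07)),c0,loss='soft_l1',f_scale=.001); print(n,'pot',np.round(r.x,4),len(t))
    g=m&~b&(X[...,2]>.078)&(X[...,2]<.112); im2=im[g]; t=X[g]
    grey=(np.ptp(im2.astype(int),axis=1)<40)&(im2.mean(1)>70); t=t[grey&((t[:,:2]-c0)@dirn>.008)]
    r=least_squares(lambda q:np.hypot(t[:,0]-q[0],t[:,1]-q[1])-.0295,c0,loss='soft_l1',f_scale=.001); print('sieve',np.round(r.x,4),len(t))
s=manip.sense();print(s['ft_force'],s['ee_pos'])
```

```text
scene pot [ 0.4549 -0.2002] 103
sieve [ 0.4527 -0.2036] 81
side pot [ 0.4566 -0.2005] 142
sieve [ 0.4583 -0.2035] 168
[ 0.80930165 -0.31672842 -1.87932816] [ 0.45634571 -0.20092874  0.11992942]
```

Call:
drive_tool:
  deltas:
    - [0,0,0.1,0]
    - [0,0,0.15,0]
    - [0,0,0.15,0]

```text
time: 10.58
ee_pos: [0.4563, -0.2009, 0.1184]
tcp_rot: [[-0.926, -0.377, -0.007], [-0.377, 0.926, -0.0], [0.006, 0.002, -1.0]]
ft_force: [0.0, 0.1, -2.2]
finger_gap: 0.0598
```

Call:
drive_tool:
  deltas:
    - [0,0,0.05,0]
    - [0,0,0.1,0]
    - [0,0,0.1,0]

```text
time: 10.95
ee_pos: [0.4563, -0.2009, 0.1173]
tcp_rot: [[-0.926, -0.377, -0.007], [-0.377, 0.926, -0.0], [0.006, 0.002, -1.0]]
ft_force: [-0.4, -0.1, -2.1]
finger_gap: 0.0598
```

Call:
drive_tool:
  deltas:
    - [0,0,0.05,0]
    - [0,0,0.1,0]
    - [0,0,0.1,0]

```text
time: 11.32
ee_pos: [0.4562, -0.2009, 0.1163]
tcp_rot: [[-0.926, -0.377, -0.007], [-0.377, 0.926, -0.0], [0.007, 0.002, -1.0]]
ft_force: [-0.9, -0.0, -2.3]
finger_gap: 0.0594
```

Call:
drive_tool:
  deltas:
    - [0,0,0.05,0]
    - [0,0,0.1,0]
    - [0,0,0.1,0]

```text
time: 11.7
ee_pos: [0.4562, -0.201, 0.1152]
tcp_rot: [[-0.926, -0.377, -0.007], [-0.377, 0.926, -0.0], [0.007, 0.002, -1.0]]
ft_force: [-0.3, -0.5, -1.8]
finger_gap: 0.0595
```

Recheck: the sieve base sits 88 mm below the collar point, so seated the TCP is near 0.100. There are 15 mm still to go.

Call:
drive_tool:
  deltas:
    - [0,0,0.2,0]
    - [0,0,0.4,0]
    - [0,0,0.6,0]
    - [0,0,0.8,0]
    - [0,0,1.0,0]
    - [0,0,1.1,0]
    - [0,0,1.1,0]

```text
time: 12.58
ee_pos: [0.4561, -0.2009, 0.1042]
tcp_rot: [[-0.926, -0.377, -0.007], [-0.377, 0.926, -0.0], [0.007, 0.002, -1.0]]
ft_force: [-0.3, 0.7, -2.1]
finger_gap: 0.0592
```

Call:
drive_tool:
  deltas:
    - [0,0,0.1,0]
    - [0,0,0.2,0]
    - [0,0,0.2,0]

```text
time: 12.95
ee_pos: [0.4563, -0.2009, 0.1022]
tcp_rot: [[-0.926, -0.377, -0.007], [-0.377, 0.926, -0.0], [0.006, 0.002, -1.0]]
ft_force: [0.0, 0.9, -2.2]
finger_gap: 0.0595
```

Call:
drive_tool:
  deltas:
    - [0,0,0.05,0]
    - [0,0,0.1,0]
    - [0,0,0.1,0]

```text
time: 13.32
ee_pos: [0.4565, -0.2009, 0.1012]
tcp_rot: [[-0.926, -0.377, -0.006], [-0.377, 0.926, -0.0], [0.006, 0.002, -1.0]]
ft_force: [0.9, 0.7, -1.3]
finger_gap: 0.0599
```

Call:
drive_tool:
  deltas:
    - [0,0,0.05,0]
    - [0,0,0.08,0]
    - [0,0,0.08,0]

```text
time: 13.7
ee_pos: [0.4566, -0.2009, 0.1005]
tcp_rot: [[-0.926, -0.377, -0.006], [-0.377, 0.926, -0.0], [0.006, 0.002, -1.0]]
ft_force: [1.2, 0.9, 0.7]
finger_gap: 0.0595
```

Call:
drive_tool:
  deltas:
    - [0,0,0.03,0]
    - [0,0,0.05,0]
    - [0,0,0.05,0]

```text
time: 14.08
ee_pos: [0.4567, -0.2009, 0.1001]
tcp_rot: [[-0.926, -0.377, -0.006], [-0.377, 0.926, -0.0], [0.006, 0.002, -1.0]]
ft_force: [0.1, 1.5, 2.5]
finger_gap: 0.0592
```

Weight is now taken by the bowl. Relieving the small push, then opening.

Call:
drive_tool:
  deltas:
    - [0,0,-0.04,0]
    - [0,0,-0.04,0]

```text
time: 14.32
ee_pos: [0.4565, -0.2009, 0.1003]
tcp_rot: [[-0.926, -0.377, -0.006], [-0.377, 0.926, -0.0], [0.006, 0.002, -1.0]]
ft_force: [-0.1, -0.7, -2.5]
finger_gap: 0.0594
```

Call:
drive_tool:
  deltas:
    - [0,0,0,0]
    - [0,0,0,0]
    - [0,0,0,0]
    - [0,0,0,0]
    - [0,0,0,0]
    - [0,0,0,0]
  gripper: 0

```text
time: 15.08
ee_pos: [0.4565, -0.2009, 0.1003]
tcp_rot: [[-0.926, -0.377, -0.006], [-0.377, 0.926, -0.0], [0.006, 0.002, -1.0]]
ft_force: [1.1, 0.5, 0.2]
finger_gap: 0.0854
```

Call:
drive_tool:
  deltas:
    - [0,0,-0.5,0]
    - [0,0,-2,0]
    - [0,0,-5,0]
    - [0,0,-8,0]
    - [0,0,-12,0]
    - [0,0,-15,0]
    - [0,0,-16,0]
    - [0,0,-16,0]

```text
time: 16.08
ee_pos: [0.4576, -0.2008, 0.2611]
tcp_rot: [[-0.926, -0.377, -0.005], [-0.377, 0.926, -0.0], [0.004, 0.002, -1.0]]
ft_force: [0.5, 0.1, -0.5]
finger_gap: 0.0857
```

```bash
cat > chk.py <<'E'
from fit import *
def measure(z0=.05,zt=.125):
  for n in('scene','side'):
    im,d,p=grab(n); X=cloud(d,p); c0=np.array([.4565,-.2005])
    C=-np.array(p['R']).T@np.array(p['t']); dirn=(C[:2]-c0)/np.linalg.norm(C[:2]-c0)
    m=(d>0)&(np.hypot(X[...,0]-c0[0],X[...,1]-c0[1])<.05)&((X[...,:2]-c0)@dirn>.01)
    def fit(lo,hi,r0,k,zr):
        t=X[m&(X[...,2]>lo)&(X[...,2]<hi)]
        r=least_squares(lambda q:np.hypot(t[:,0]-q[0],t[:,1]-q[1])-(r0+k*(t[:,2]-zr)),c0,loss='soft_l1',f_scale=.001); return np.round(r.x,4),len(t)
    print(n,'pot',fit(.03,.064,.032,.133,.07),'collar lo',fit(.092,.107,.03,0,0),'hi',fit(.107,.121,.03,0,0),'sieve top z',np.round(np.percentile(X[(d>0)&(np.hypot(X[...,0]-c0[0],X[...,1]-c0[1])<.033)][:,2],99),4))
  return
if __name__=='__main__':
    measure()
    im,d,p=load('side'); save('seat1',cv2.resize(im[150:260,270:450],None,fx=3.5,fy=3.5,interpolation=cv2.INTER_CUBIC))
E
python3 chk.py; python3 to.py 0.458 -0.004 0.27
```

```text
scene pot (array([ 0.4554, -0.2004]), 116) collar lo (array([ 0.4554, -0.2008]), 67) hi (array([ 0.4552, -0.2004]), 67) sieve top z 0.4276
side pot (array([ 0.4565, -0.2007]), 186) collar lo (array([ 0.4568, -0.2004]), 108) hi (array([ 0.4569, -0.2008]), 98) sieve top z 0.4333
t 16.175 p [ 0.4569 -0.2007  0.2595] gap 0.0853 F [ 0.63 -0.7  -0.29] j [ -1.   3. -19.   0. -68. -67.] zax [-7.5e-03  1.0e-04 -1.0e+00] y [-0.377  0.926  0.003]
delta cm [-7.51 18.18 -1.05]
```

View pics/seat1.png

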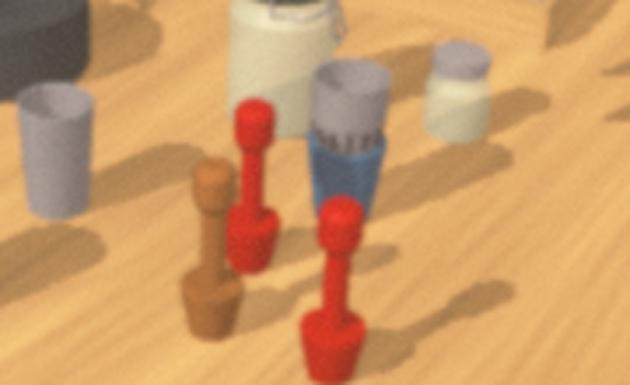

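The picture shows the sieve seated straight in the deep bowl at (348,110), the presser at (212,250), and the red pieces where they were. Now the presser.

Call:
drive_tool:
  deltas:
    - [-1.5,3,0,0]
    - [-3,7,0,0]
    - [-5,12,0,0]
    - [-7,16,0,0]
    - [-7.5,18.2,0,0]
    - [-7.5,18.2,0,0]
    - [-7.5,18.2,0,0]

```text
time: 17.05
ee_pos: [0.4575, -0.0041, 0.2588]
tcp_rot: [[-0.926, -0.377, -0.009], [-0.377, 0.926, -0.001], [0.008, 0.003, -1.0]]
ft_force: [-0.5, 0.4, -0.5]
finger_gap: 0.085
```

```bash
python3 - <<'E'
from fit import *
for n in('scene','side','wrist'):
    im,d,p=grab(n); X=cloud(d,p); c0=np.array([.458,-.004])
    C=-np.array(p['R']).T@np.array(p['t']); dirn=(C[:2]-c0)/np.linalg.norm(C[:2]-c0)
    rr=np.hypot(X[...,0]-c0[0],X[...,1]-c0[1])
    def fit(lo,hi,r0):
        m=(d>0)&(rr<.035)&(X[...,2]>lo)&(X[...,2]<hi)&((X[...,:2]-c0)@dirn>.002); t=X[m]
        if len(t)<8:return None
        r=least_squares(lambda q:np.hypot(t[:,0]-q[0],t[:,1]-q[1])-r0,c0,loss='soft_l1',f_scale=.001); return np.round(r.x,4),len(t)
    m=(d>0)&(rr<.022)&(abs(X[...,2]-.138)<.006); t=X[m]
    print(n,'knob',fit(.112,.130,.0155),'stem',fit(.055,.09,.009),'top',np.round(t.mean(0),4),np.round(cv2.minEnclosingCircle(t[:,:2].astype(np.float32)),4) if 0 else cv2.minEnclosingCircle(t[:,:2].astype(np.float32)))
E
python3 to.py 0.458 -0.004 0.11
```

```text
scene knob (array([ 0.456 , -0.0066]), 43) stem (array([ 0.4571, -0.0076]), 39) top [ 0.4611 -0.0047  0.1373] ((0.45888009667396545, -0.004252254962921143), 0.015169390477240086)
side knob (array([ 0.4569, -0.0078]), 83) stem (array([ 0.4564, -0.0078]), 74) top [ 0.4546 -0.0034  0.1355] ((0.4551689028739929, -0.005417677573859692), 0.014137005433440208)
wrist knob (array([ 0.4565, -0.0076]), 116) stem (array([ 0.4563, -0.0076]), 51) top [ 0.4548 -0.0082  0.137 ] ((0.45587512850761414, -0.007877510972321033), 0.015236212871968746)
t 17.2 p [ 0.4577 -0.0046  0.2592] gap 0.0854 F [ 0.22 -0.02  0.3 ] j [ 24.  -1. -23.  -0. -68. -92.] zax [-8.1e-03 -2.0e-04 -1.0e+00] y [-0.376  0.927  0.003]
delta cm [-0.17  0.   14.92]
```

```bash
python3 to.py 0.4566 -0.0076 0.112
```

```text
t 17.2 p [ 0.4577 -0.0046  0.2592] gap 0.0854 F [ 0.22 -0.02  0.3 ] j [ 24.  -1. -23.  -0. -68. -92.] zax [-8.1e-03 -2.0e-04 -1.0e+00] y [-0.376  0.927  0.003]
delta cm [ 0.1  -0.28 14.72]
```

Call:
drive_tool:
  deltas:
    - [0.1,-0.3,1,0]
    - [0.1,-0.3,3,0]
    - [0.1,-0.3,6,0]
    - [0.1,-0.3,8,0]
    - [0.1,-0.3,9,0]
    - [0.1,-0.3,9,0]

```text
time: 17.95
ee_pos: [0.4569, -0.0082, 0.1686]
tcp_rot: [[-0.927, -0.375, -0.009], [-0.375, 0.927, -0.001], [0.009, 0.003, -1.0]]
ft_force: [0.9, -0.5, 0.0]
finger_gap: 0.0853
```

```bash
python3 to.py 0.4566 -0.0076 0.111
```

```text
t 17.95 p [ 0.4569 -0.0082  0.1686] gap 0.0853 F [ 0.91 -0.46  0.03] j [ 24.   4. -31.  -0. -56. -91.] zax [-9.4e-03 -8.0e-04 -1.0e+00] y [-0.375  0.927  0.003]
delta cm [-0.05  0.05  5.76]
```

Call:
drive_tool:
  deltas:
    - [-0.05,0.05,1,0]
    - [-0.05,0.05,2.5,0]
    - [-0.05,0.05,4,0]
    - [-0.05,0.05,5,0]
    - [-0.05,0.05,5.75,0]
    - [-0.05,0.05,5.75,0]

```text
time: 18.7
ee_pos: [0.4564, -0.0077, 0.1108]
tcp_rot: [[-0.927, -0.375, -0.01], [-0.375, 0.927, -0.001], [0.01, 0.003, -1.0]]
ft_force: [0.9, -0.6, 1.0]
finger_gap: 0.0857
```

Call:
drive_tool:
  deltas:
    - [0,0,0,0]
    - [0,0,0,0]
    - [0,0,0,0]
    - [0,0,0,0]
    - [0,0,0,0]
    - [0,0,0,0]
    - [0,0,0,0]
    - [0,0,0,0]
  gripper: 200
  grip_force: 30

```text
time: 19.7
ee_pos: [0.4569, -0.0076, 0.1112]
tcp_rot: [[-0.927, -0.376, -0.009], [-0.376, 0.927, -0.001], [0.009, 0.003, -1.0]]
ft_force: [-0.3, -0.1, 4.8]
finger_gap: 0.0297
```

Call:
drive_tool:
  deltas:
    - [0,0,0,0]
    - [0,0,-1,0]
    - [0,0,-3,0]
    - [0,0,-6,0]
    - [0,0,-10,0]
    - [0,0,-14,0]
    - [0,0,-17,0]
    - [0,0,-18,0]

```text
time: 20.7
ee_pos: [0.4589, -0.0073, 0.293]
tcp_rot: [[-0.927, -0.376, -0.007], [-0.376, 0.927, 0.0], [0.006, 0.003, -1.0]]
ft_force: [0.0, -0.4, -1.4]
finger_gap: 0.0299
```

```bash
cat > pr.py <<'E'
from fit import *
s=manip.sense(); c0=np.array(s['ee_pos'])[:2]; zk=float(s['ee_pos'][2])+.010  # knob centre height
for n in('scene','side'):
    im,d,p=grab(n); X=cloud(d,p)
    C=-np.array(p['R']).T@np.array(p['t']); dirn=(C[:2]-c0)/np.linalg.norm(C[:2]-c0)
    rr=np.hypot(X[...,0]-c0[0],X[...,1]-c0[1]); h=X[...,2]-(zk-.121)
    wood=(im[...,0].astype(int)-im[...,2]>40)&(d>0)&(rr<.04)
    def fit(lo,hi,r0,k=0,zr=0):
        t=X[wood&(h>lo)&(h<hi)]; z=t[:,2]-(zk-.121)
        if len(t)<8:return None
        r=least_squares(lambda q:np.hypot(t[:,0]-q[0],t[:,1]-q[1])-(r0+k*(z-zr)),c0,loss='soft_l1',f_scale=.001); return np.round(r.x,4),len(t)
    print(n,'foot',fit(.004,.034,.016,.2,0),'stem',fit(.05,.09,.009),'base h',np.round(np.percentile(h[wood&(h>-.03)],2),4))
E
python3 pr.py; python3 to.py 0.4565 -0.2007 0.29
```

```text
scene foot (array([ 0.4588, -0.0073]), 88) stem (array([ 0.459, -0.007]), 81) base h 0.0078
side foot (array([ 0.4596, -0.007 ]), 171) stem (array([ 0.4593, -0.007 ]), 130) base h 0.0018
t 20.8 p [ 0.4585 -0.0073  0.2916] gap 0.0296 F [ 0.17 -0.6  -1.66] j [ 24.  -2. -20.  -0. -73. -92.] zax [-8.3e-03 -3.0e-04 -1.0e+00] y [-0.376  0.927  0.003]
delta cm [  7.45 -17.85   0.17]
```

Call:
drive_tool:
  deltas:
    - [1,-2,0,0]
    - [2.5,-6,0,0]
    - [4,-10,0,0]
    - [5.5,-14,0,0]
    - [7,-17,0,0]
    - [7.45,-17.85,0,0]
    - [7.45,-17.85,0,0]
    - [7.45,-17.85,0,0]

```text
time: 21.8
ee_pos: [0.4564, -0.2, 0.2912]
tcp_rot: [[-0.927, -0.376, -0.009], [-0.376, 0.927, 0.0], [0.008, 0.003, -1.0]]
ft_force: [0.3, -0.6, -1.3]
finger_gap: 0.0296
```

```bash
python3 pr.py; python3 chk.py;  python3 to.py 0.456 -0.2007 0.16
```

```text
scene foot (array([ 0.4559, -0.1998]), 89) stem (array([ 0.4561, -0.1999]), 74) base h 0.005
side foot (array([ 0.4568, -0.1996]), 145) stem (array([ 0.4572, -0.1995]), 107) base h 0.0021
scene pot (array([ 0.455 , -0.2007]), 119) collar lo (array([ 0.4561, -0.2005]), 65) hi (array([ 0.456 , -0.2002]), 70) sieve top z 0.4568
side pot (array([ 0.4569, -0.2004]), 185) collar lo (array([ 0.457 , -0.2005]), 98) hi (array([ 0.4564, -0.2007]), 97) sieve top z 0.4649
t 22.0 p [ 0.4567 -0.2     0.2918] gap 0.0298 F [ 0.07 -0.42 -0.77] j [ -1.   2. -16.   0. -72. -67.] zax [-7.9e-03 -2.0e-04 -1.0e+00] y [-0.377  0.926  0.003]
delta cm [-1.000e-02 -7.000e-02  1.318e+01]
```

Call:
drive_tool:
  deltas:
    - [-0.02,-0.07,1,0]
    - [-0.03,-0.07,3,0]
    - [-0.04,-0.07,5,0]
    - [-0.05,-0.07,6.5,0]
    - [-0.06,-0.07,8,0]
    - [-0.07,-0.07,9,0]
    - [-0.08,-0.07,10,0]
    - [-0.08,-0.07,10,0]

```text
time: 23.0
ee_pos: [0.4566, -0.2004, 0.1911]
tcp_rot: [[-0.926, -0.377, -0.009], [-0.377, 0.926, -0.0], [0.008, 0.003, -1.0]]
ft_force: [-0.3, 0.2, -1.3]
finger_gap: 0.0294
```

Call:
drive_tool:
  deltas:
    - [0,0,0.4,0]
    - [0,0,0.8,0]
    - [0,0,1.2,0]
    - [0,0,1.6,0]
    - [0,0,2.0,0]
    - [0,0,2.4,0]
    - [0,0,2.7,0]
    - [0,0,2.7,0]

```text
time: 24.0
ee_pos: [0.4561, -0.2003, 0.1639]
tcp_rot: [[-0.926, -0.377, -0.01], [-0.377, 0.926, -0.0], [0.009, 0.004, -1.0]]
ft_force: [-0.4, 0.9, -1.2]
finger_gap: 0.03
```

```bash
python3 to.py 0.4567 -0.2007 0.148
```

```text
t 24.0 p [ 0.4561 -0.2003  0.1639] gap 0.03 F [-0.44  0.85 -1.19] j [ -1.   8. -27.   0. -56. -67.] zax [-9.7e-03 -1.0e-04 -1.0e+00] y [-0.377  0.926  0.004]
delta cm [-0.05 -0.06  1.59]
```

Call:
drive_tool:
  deltas:
    - [-0.05,-0.05,0.3,0]
    - [-0.05,-0.05,0.6,0]
    - [-0.05,-0.05,0.9,0]
    - [-0.05,-0.05,1.1,0]
    - [-0.05,-0.05,1.2,0]
    - [-0.05,-0.05,1.2,0]

```text
time: 24.75
ee_pos: [0.4567, -0.2006, 0.1518]
tcp_rot: [[-0.926, -0.377, -0.01], [-0.377, 0.926, -0.0], [0.009, 0.004, -1.0]]
ft_force: [-0.0, 0.9, -0.8]
finger_gap: 0.0293
```

Call:
drive_tool:
  deltas:
    - [0,0,0.1,0]
    - [0,0,0.2,0]
    - [0,0,0.2,0]

```text
time: 25.12
ee_pos: [0.4566, -0.2006, 0.1498]
tcp_rot: [[-0.926, -0.377, -0.01], [-0.377, 0.926, -0.0], [0.009, 0.004, -1.0]]
ft_force: [-0.5, -0.6, -2.3]
finger_gap: 0.0299
```

Call:
drive_tool:
  deltas:
    - [0,0,0.05,0]
    - [0,0,0.1,0]
    - [0,0,0.1,0]

```text
time: 25.5
ee_pos: [0.4566, -0.2006, 0.1487]
tcp_rot: [[-0.926, -0.377, -0.01], [-0.377, 0.926, -0.0], [0.009, 0.004, -1.0]]
ft_force: [0.9, 0.3, -1.0]
finger_gap: 0.0299
```

Call:
drive_tool:
  deltas:
    - [0,0,0.04,0]
    - [0,0,0.07,0]
    - [0,0,0.07,0]

```text
time: 25.88
ee_pos: [0.4567, -0.2007, 0.1482]
tcp_rot: [[-0.926, -0.377, -0.01], [-0.377, 0.926, -0.0], [0.009, 0.003, -1.0]]
ft_force: [-1.3, 0.4, 1.7]
finger_gap: 0.0297
```

Call:
drive_tool:
  deltas:
    - [0,0,0.03,0]
    - [0,0,0.06,0]
    - [0,0,0.06,0]

```text
time: 26.25
ee_pos: [0.4569, -0.2007, 0.1481]
tcp_rot: [[-0.926, -0.377, -0.009], [-0.377, 0.926, -0.0], [0.009, 0.003, -1.0]]
ft_force: [-1.6, 1.8, 6.3]
finger_gap: 0.0297
```

Seated at the predicted height. Easing off, then releasing.

Call:
drive_tool:
  deltas:
    - [0,0,-0.04,0]
    - [0,0,-0.04,0]

```text
time: 26.5
ee_pos: [0.4567, -0.2006, 0.1482]
tcp_rot: [[-0.926, -0.377, -0.01], [-0.377, 0.926, -0.0], [0.009, 0.003, -1.0]]
ft_force: [-0.3, 0.4, -0.4]
finger_gap: 0.0294
```

Call:
drive_tool:
  deltas:
    - [0,0,0,0]
    - [0,0,0,0]
    - [0,0,0,0]
    - [0,0,0,0]
    - [0,0,0,0]
    - [0,0,0,0]
    - [0,0,0,0]
    - [0,0,0,0]
  gripper: 0

```text
time: 27.5
ee_pos: [0.4567, -0.2006, 0.1482]
tcp_rot: [[-0.926, -0.377, -0.01], [-0.377, 0.926, -0.0], [0.009, 0.003, -1.0]]
ft_force: [-0.2, -0.3, -0.3]
finger_gap: 0.0859
```

Call:
drive_tool:
  deltas:
    - [0,0,-0.5,0]
    - [0,0,-2,0]
    - [0,0,-4,0]
    - [0,0,-7,0]
    - [0,0,-10,0]
    - [0,0,-12,0]
    - [0,0,-13,0]
    - [0,0,-13,0]

```text
time: 28.5
ee_pos: [0.4581, -0.2006, 0.2789]
tcp_rot: [[-0.926, -0.377, -0.008], [-0.377, 0.926, -0.0], [0.008, 0.003, -1.0]]
ft_force: [0.3, -0.0, -1.0]
finger_gap: 0.0854
```

```bash
python3 chk.py; python3 m.py | grep -v table
python3 - <<'E'
from fit import *
a,d,p=load('scene'); X=cloud(d,p); b,d2,p2=load('side'); Y=cloud(d2,p2)
for n,Q,D in(('scene',X,d),('side',Y,d2)):
    m=(D>0)&(np.hypot(Q[...,0]-.4565,Q[...,1]+.2005)<.02)&(Q[...,2]>.15)&(Q[...,2]<.2); t=Q[m]; tt=t[t[:,2]>t[:,2].max()-.005]
    print(n,'knob top z',np.round(np.percentile(t[:,2],97),4),cv2.minEnclosingCircle(tt[:,:2].astype(np.float32)))
k=lambda i,r:cv2.resize(i[r[0]:r[0]+110,r[1]:r[1]+130],None,fx=3,fy=3,interpolation=cv2.INTER_CUBIC)
save('fin',np.hstack([k(a,(100,205)),k(b,(120,305))]))
E
python3 to.py
```

```text
scene pot (array([ 0.4556, -0.2009]), 115) collar lo (array([ 0.4557, -0.2004]), 63) hi (array([ 0.4558, -0.2009]), 69) sieve top z 0.4449
side pot (array([ 0.4568, -0.2005]), 188) collar lo (array([ 0.4568, -0.2004]), 103) hi (array([ 0.4564, -0.2002]), 102) sieve top z 0.4509
1 6690 ztop 0.103 ctr [0.48  0.569] ext [0.304 0.064] [103  94  88] [array([0.443, 0.57 , 0.073]), array([0.443, 0.57 , 0.073])]
2 470 ztop 0.023 ctr [0.34  0.353] ext [0.089 0.065] [213 163  98] [array([0.343, 0.354, 0.05 ]), array([0.339, 0.356, 0.049])]
3 962 ztop 0.139 ctr [ 0.361 -0.003] ext [0.047 0.046] [190  49  32] [array([ 0.362, -0.008,  0.014]), array([ 0.361, -0.008,  0.015])]
7 743 ztop 0.078 ctr [ 0.444 -0.37 ] ext [0.057 0.06 ] [184 167 142] [array([ 0.446, -0.381,  0.026]), array([ 0.443, -0.381,  0.028])]
10 1791 ztop 0.174 ctr [ 0.457 -0.189] ext [0.067 0.066] [125 107  97] [array([ 0.46 , -0.198,  0.016]), array([ 0.453, -0.196,  0.016])]
15 1899 ztop 0.053 ctr [ 0.608 -0.563] ext [0.345 0.056] [211 157  92] [array([ 0.612, -0.579,  0.172]), array([ 0.611, -0.581,  0.17 ])]
23 878 ztop 0.13
[... 1248 characters left out ...]
0.254] [70 65 59] [array([ 0.865, -0.258,  0.121]), array([ 0.859, -0.256,  0.122])]
44 2878 ztop 0.113 ctr [ 0.861 -0.529] ext [0.096 0.099] [122 118 106] [array([ 0.861, -0.548,  0.061]), array([ 0.856, -0.545,  0.06 ])]
57 5310 ztop 0.154 ctr [0.893 0.051] ext [0.091 0.203] [120 109 103] [array([0.894, 0.019, 0.018]), array([0.899, 0.042, 0.099])]
scene knob top z 0.1779 ((0.45865365862846375, -0.19665752351284027), 0.012522059492766857)
side knob top z 0.1745 ((0.4549065828323364, -0.19545453786849976), 0.013418188318610191)
t 28.6 p [ 0.4575 -0.2005  0.2776] gap 0.0856 F [-0.35 -0.06 -0.09] j [ -1.   3. -17.   0. -71. -67.] zax [-1.050e-02  1.000e-04 -9.999e-01] y [-0.377  0.926  0.004]
```

View pics/fin.png

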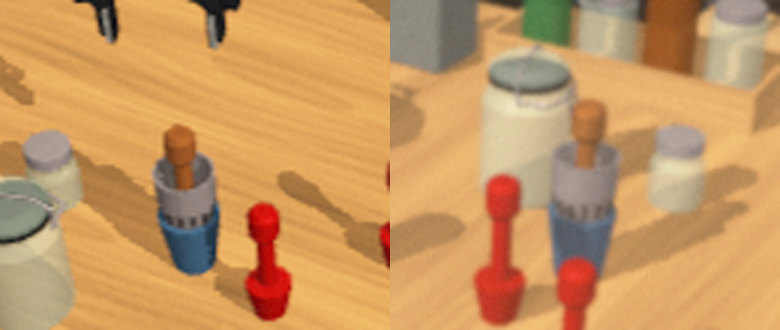

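Both views show the presser upright in the sieve (left view knob about (180,145), right about (588,120)). Knob top is about 0.175 m, as expected when seated, and every bystander is where it was.

```bash
python3 -c "
from workcell import manip
print(manip.sign_off())"
```

```text
the job is handed in; nothing more can be done
None
```

The curd drainer is together and the job is handed in at about 28.6 s of the 64 s allowed; the sign-off gave no verdict. I lowered the slotted sieve into the deep blue bowl until the bowl took its weight, eased off and let go. I then did the same with the wooden presser, by its knob, into the sieve.

Last checks from both outside cameras:
- **Sieve:** the collar is within about 1 mm of the bowl's axis and straight.
- **Presser:** the knob top is at about 0.175–0.178 m, which is the seated height, and it looks upright in both views. The circle fitted to the knob top sits about 4 mm off in y. The same fit was about 3 mm off before the grasp, so I took it as camera bias and did not check the final offset another way.
- **Bowl and bystanders:** all stand within a few millimetres of their first measured positions, and the gripper is well clear.
- **Forces:** the largest upward contact force I read while seating was about 6 N.

One slip on the way: I first worked out the sieve's seated height wrongly. The force reading showed it still hanging free, so I corrected the height before releasing it.

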